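Pump up a hold-down plate

ROBOT

A 7-joint arm with a two-finger parallel gripper is mounted at the origin on the work surface; the furniture and walls round the work are solid. World frame = base frame: x ahead of the robot, y to its left, z up, the work surface at z = 0. Lengths are in m, angles in rad, forces in N, time in s.
With the tool pointing down it reaches from about 0.35 to 0.9 m from the base axis. Payload 19.9 kg.
Tool frame: the origin (TCP) lies on the centre line of the jaws, within the pads' length; the fingertips stand 11 mm ahead of it and the grasp point (between the pads) lies 8 mm behind it; z points along the fingers, y is the line along which they close (so a half turn about z gives the same grasp; the last joint's range is limited). The gripper opens to 85 mm and grips with 20 to 120 N. Pads are 22 mm wide; open, the fingers measure 114 mm over their backs; the gripper's body (76 mm by 85 mm) begins 54 mm behind the grasp point. The pads swing forward as they close: fully open they stand 13 mm farther back than shut.
Start: joints at [1.252, 0.417, -0.01, 1.614, 0.005, 1.111, -0.053], TCP at [0.171, -0.601, 0.209] pointing down, gripper open.
Joint ranges: [-2.81, 2.81], [-0.39, 2.02], [-1.27, 1.25], [0.06, 2.57], [-1.19, 4.33], [0.19, 2], [-2.82, 2.82]. Speed limits (rad/s): [1.89, 1.89, 2.39, 2.39, 3.01, 3.01, 3.01].

INTERFACE

Orientations are given as a unit quaternion [w, x, y, z].
In Python, from rig import observe, snapshot, camera_model, sign_off gives the robot as it stands.
- The arm moves only by the tool play_rows, never from a script. Its argument "increments" is a list of rows, each an object with "offset": the shift along the tool's x, y, z in cm, a list of three; "rotation": the turn, a rotation vector about the tool's x, y, z in degrees, a list of three; "gripper": the finger opening in cm, from 0 to 8.54. A call has 1 to 12 rows; each row is the pose to reach, as a shift and turn from the pose commanded when the call began, along the tool's axes at that moment; what a row does not reach only later rows make up. A row lasts 1/8 s, in which the tool goes at most 62.5 mm and 10.7 degrees, less where a joint would pass 70% of its speed; a pose out of reach is approached as far as the arm can. A call with a gripper value outside its range is refused whole. The fingers move at their own pace and stop on an object; the grip force is fixed at half the most. Time passes only in rows, so rows that repeat a pose let the fingers close. It gives the time, the measured TCP pose, the force, the opening and the grip force at its end, in the units of the state.
- observe(): the state, without advancing time (a new reading comes with each control period).
- snapshot(name): name is "scene" or "side" or "wrist"; returns the picture (420x560x3 uint8, blue, green, red); there is no depth.
- camera_model(name): a dict with "K" (3x3 intrinsics, pixels), "view" (4x4, takes a point from world to camera coordinates); the wrist camera has in their place "hand_eye" (4x4, takes a point from camera to tool coordinates, whose origin is the TCP and whose axes are the flange's). Camera axes: x right, y up, looking along -z (the intrinsics and any distortion apply to the point x, -y, -z); pixel columns grow to the right and rows downward; lengths in m; the calibration is good to about 2 mm. A picture is of the moment at which its call begins: read the wrist's pose just before it. camera_model takes no time and is no camera call.
- sign_off(): hands the job in; it is judged then, once.
The state is a dict: "time_s": time; "joint_pos": joint angles; "joint_velocities": joint speeds; "tau": joint torques, N m; "tool_pos": TCP position; "eef_rot": TCP orientation; "wrist_force": force on the tool from outside, world axes, zero at the start; "ft_torque": the same for the moment, N m; "opening": finger opening in m; "grip_force": force on a finger pad.
Only numpy, scipy, OpenCV 4.12 (cv2) and the standard library are available. Lean on these libraries where they do the work, as an engineer would, in place of code of your own. Each camera call takes 0.05 s, during which the arm holds its last target. There are 200 camera calls.

TASK

Pump up the hold-down: push its mushroom-capped plunger down from above with the fingertips, stroke after stroke, all the way to the stop and letting it spring right back up each time, until the indicator pin beside it stands fully out of its collar. Do it only by pushing the plunger: do not touch the pin, do not press the small release button, and leave the workpiece on the pad and the other loose things where they are. When the pin is fully out, leave the plunger up and stand clear.

Things in the scene. Friction and masses are not known exactly. Their poses are not given: they have to be found in the camera images.
- hold_down: hand-pumped hold-down, screwed to the bench (it cannot be shifted): a grey plate 112 mm (x) by 286 mm (y, from -123 to +163) by 14 mm thick, with a round pump barrel 52 mm across and 88 mm high at x 0 y 0, a round work pad 84 mm across and 36 mm high at x 0 y +104, and a square indicator tower 30 mm wide at x +12 y -78. Origin on the bench under the pump's axis, z up; heights are above the bench
- plunger_top (a point): centre of the flat top of the plunger's black mushroom cap (50 mm across, its flat top 36 mm; 132 mm above the bench at rest). It moves down with the plunger
- plunger (a joint): how far the plunger is down, m: 0 = up, 0.024 = on its rigid stop. Return spring: about 5 N at the start, 12 N just before the stop. A full stroke (to the stop, then fully up) raises the pin by about 7 mm (the first by 2 to 12 mm): three to five strokes in all. Strokes under 18 mm, or begun before the plunger is nearly up, may raise nothing. Once the pin is out, more strokes do nothing
- pin (a joint): how far the indicator pin has risen out of its collar, m: 0 = sunk, its top level with the collar, 0.035 = fully out (it ends within about 1 mm of that). It starts somewhere from 0 to 0.010, rises while the plunger goes down, and may ease back 1 to 3 mm as the plunger comes up; it does not sink by itself
- pin_top (a point): centre of the top of the indicator pin: plain steel, 11 mm thick, upright, with a thin dark band near its foot that comes out above the collar only when it is fully out (35 mm). This point rises with the pin. Not to be touched
- pin_collar (a point): centre of the top of the dark collar, 21 mm across and 62 mm above the bench, on the indicator tower, from which the pin rises
- release (a joint): how far the release button is pressed, m: 0 = up, 0.005 = down. Not to be pressed
- release_top (a point): top of the release button, a small steel button 16 mm across standing low on the plate in front of the indicator tower (at x -34 y -78 mm of the hold-down). Not to be pressed
- workpiece: dark wooden offcut, 64 x 90 x 19 mm, lying loose on the work pad. Origin at the centre of its underside. To be left there
- nail_tin: small open tin, 67 mm across and 43 mm high, standing off the left end of the hold-down; a bystander. Origin at the centre of its underside
- screwdriver: screwdriver with amber handle, 208 mm long, lying in front of the hold-down; a bystander. Origin at the centre of its underside
- offcut_small: light wooden offcut, 53 x 67 x 16 mm, lying behind the pump; a bystander. Origin at the centre of its underside
- jar: glass jar with a lid, 71 mm across and 110 mm high, on the left; a bystander. Origin at the centre of its underside
- stain_can: open can, 86 mm across and 103 mm high, on the left; a bystander. Origin at the centre of its underside
- torch: black torch, 119 mm long, lying on the right; a bystander. Origin at the centre of its underside
- tape: roll of tape, 104 mm across and 25 mm high, lying on the right; a bystander. Origin at the centre of its underside
Not all that is in view belongs to the job. Of the things shaped like the workpiece, the wooden one is meant.

How it is judged:
By the outcome, as a careful person would: the job done as asked, in the order asked, and still so for the second after the job is handed in, with the robot touching nothing.
It also fails if it takes over 48 s, if anything falls off the work surface, if the arm or the gripper's body presses on something with over 40 N, if the wrist force passes 120 N, or if a joint passes its speed limit or range.

## Working session

There is one attempt and no reset: what is moved stays moved. The work goes in short steps, Python scripts to look and compute and a tool call to move; the robot and the scene stay as the last step left them, time stands still between calls to the robot, and variables do not carry over. Pictures are saved under pics/ and viewed, at most 10 in all, crops included, and the job is handed in when it is done.

Besides the shell and the picture viewer there is one more tool, called in YAML: its name, and indented under it one key for each argument. play_rows: Moves the arm, as the interface text tells. Its arguments: {"type":"object","properties":{"increments":{"type":"array","items":{"type":"object","properties":{"offset":{"type":"array","items":{"type":"number"}},"rotation":{"type":"array","items":{"type":"number"}},"gripper":{"type":"number"}}}}},"required":["increments"]}

```bash
mkdir -p pics
python3 - <<'E'
from rig import *
import cv2,numpy as np
o=observe();print(o['time_s'],o['tool_pos'],o['eef_rot'],o['wrist_force'],o['opening'])
a=snapshot('scene');b=snapshot('side')
cv2.imwrite('pics/scene.png',a);cv2.imwrite('pics/side.png',b)
for n in('scene','side'):
  m=camera_model(n);print(n,m)
E
```

```text
0.0 [ 0.17127005 -0.60066035  0.20844157] [-6.31460786e-04  9.90367354e-01  1.38463302e-01 -1.36076640e-04] [-0.38114682  0.49119454 -0.0167063 ] 0.08537816652284724
scene {'K': array([[417.2941567 ,   0.        , 273.7195003 ],
       [  0.        , 417.2941567 , 204.27981977],
       [  0.        ,   0.        ,   1.        ]]), 'view': array([[-0.621197  , -0.78363398,  0.00566305,  0.32335495],
       [ 0.694096  , -0.54683561,  0.46818965, -0.34397071],
       [-0.36379256,  0.29476871,  0.88360986, -1.11067289],
       [ 0.        ,  0.        ,  0.        ,  1.        ]])}
side {'K': array([[425.47320463,   0.        , 282.2775854 ],
       [  0.        , 425.47320463, 211.22297233],
       [  0.        ,   0.        ,   1.        ]]), 'view': array([[ 0.99639461, -0.08399464,  0.01194464, -0.43383371],
       [ 0.02387016,  0.4126525 ,  0.91057571, -0.14942431],
       [-0.08141246, -0.90700762,  0.41316969, -0.97352212],
       [ 0.        ,  0.        ,  0.        ,  1.        ]])}
```

View pics/scene.png

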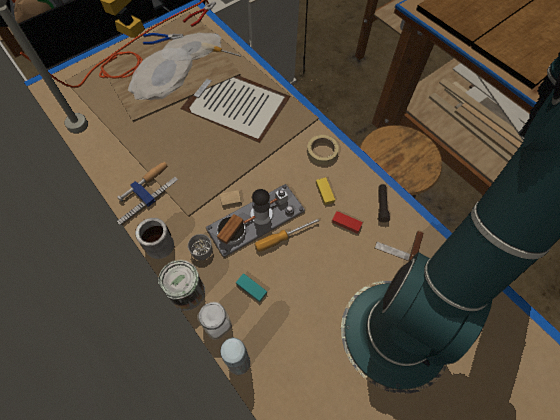

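View pics/side.png

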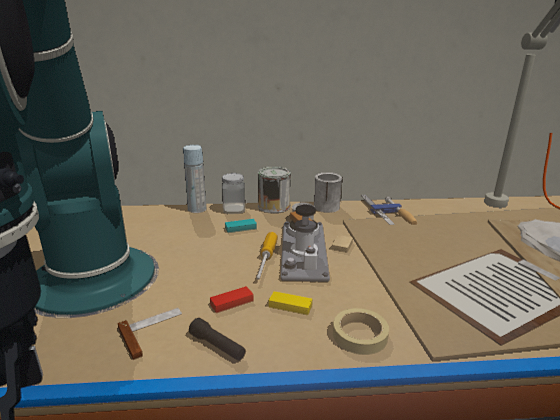

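Scene view: cap at about (261,196), indicator tower at about (282,196), work pad with the wooden piece at about (231,229). In the side view the cap is at about (305,211). Next I'll enlarge both crops and cast rays.

```bash
cat > h.py <<'E'
import numpy as np,cv2
from rig import *
def ray(n,u,v):
    m=camera_model(n);K,V=m['K'],m['view']
    d=np.array([(u-K[0,2])/K[0,0],-(v-K[1,2])/K[1,1],-1]);R=V[:3,:3]
    return -R.T@V[:3,3],R.T@d
def plane(n,u,v,z):
    c,d=ray(n,u,v);return c+d*(z-c[2])/d[2]
def proj(n,p):
    m=camera_model(n);K=m['K'];q=m['view'][:3,:3]@p+m['view'][:3,3]
    return K[0,2]-K[0,0]*q[0]/q[2],K[1,2]+K[1,1]*q[1]/q[2]
E
python3 - <<'E'
from h import *
for n,u,v in(('scene',261,194),('side',305,209)):print(n,plane(n,u,v,.132).round(4))
a=cv2.imread('pics/scene.png')[170:265,195:315];b=cv2.imread('pics/side.png')[190:290,255:355]
k=np.hstack([cv2.resize(a,(400,317),interpolation=2),cv2.resize(b[:, :],(317,317),interpolation=2)])
cv2.imwrite('pics/crop.png',k)
E
```

```text
scene [0.4979 0.0639 0.132 ]
side [0.4926 0.0551 0.132 ]
```

View pics/crop.png

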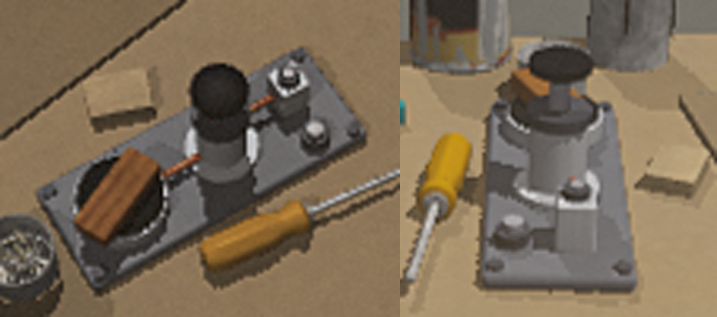

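Run:
```python
from h import *
f=lambda n,l,z:[plane(n,u,v,z)[:2].round(4) for u,v in l]
print('cap',plane('scene',261,196,.130),plane('side',305.5,209.9,.130))
print('pin',plane('scene',282,192.2,.066),plane('side',255+176/3.17,190+186/3.17,.066))
P=f('scene',[(207,227),(286.5,185),(304.5,209),(224,257)],.012);print(P)
P=np.array(P);e=P[1]-P[0]+P[2]-P[3];print('-y dir',e/np.linalg.norm(e))
Y=-e/np.linalg.norm(e);X=np.array([Y[1],-Y[0]])
c=P.mean(0);print('origin from plate',c-Y*.02,'X',X,'yaw',np.degrees(np.arctan2(X[1],X[0])))
S=f('side',[(255+85/3.17,190+280/3.17),(255+235/3.17,190+283/3.17),(255+92/3.17,190+105/3.17)],.012);print(S)
o=observe();print(cv2.Rodrigues(np.eye(3))[0].T,o['eef_rot'])
```

```text
cap [0.49377847 0.06710136 0.13      ] [0.49370576 0.05428974 0.13      ]
pin [ 0.49453553 -0.01019236  0.066     ] [ 0.49758527 -0.01910794  0.066     ]
[array([0.5631, 0.2194]), array([ 0.5291, -0.0579]), array([ 0.4295, -0.0473]), array([0.4544, 0.2344])]
-y dir [-0.10478665 -0.99449472]
origin from plate [0.49192927 0.06726011] X [ 0.99449472 -0.10478665] yaw -6.014874896039244
[array([ 0.4297, -0.0541]), array([ 0.5352, -0.0648]), array([0.4594, 0.2269])]
[[0. 0. 0.]] [-5.70328797e-04  9.90369622e-01  1.38447358e-01 -1.26453132e-04]
```

play_rows:
  increments:
    - {"offset": [2, -2, -3], "rotation": [0, 0, 0], "gripper": 0}
    - {"offset": [6, -7, -5], "rotation": [0, 0, 0], "gripper": 0}
    - {"offset": [10.5, -11.5, -6], "rotation": [0, 0, 0], "gripper": 0}
    - {"offset": [15, -16.5, -6], "rotation": [0, 0, 0], "gripper": 0}
    - {"offset": [19, -21, -6], "rotation": [0, 0, 0], "gripper": 0}
    - {"offset": [23, -25.5, -6], "rotation": [0, 0, 0], "gripper": 0}
    - {"offset": [27, -30, -6], "rotation": [0, 0, 0], "gripper": 0}
    - {"offset": [31, -34.5, -6], "rotation": [0, 0, 0], "gripper": 0}
    - {"offset": [35, -39, -6], "rotation": [0, 0, 0], "gripper": 0}
    - {"offset": [39, -43.5, -6], "rotation": [0, 0, 0], "gripper": 0}
    - {"offset": [42, -47, -6], "rotation": [0, 0, 0], "gripper": 0}
    - {"offset": [44, -49, -6], "rotation": [0, 0, 0], "gripper": 0}

```text
time_s: 1.6
tool_pos: [0.4605, -0.0069, 0.269]
eef_rot: [-0.0, 0.99, 0.139, -0.0]
wrist_force: [0.0, -1.0, -0.3]
opening: 0.0004
grip_force: 0.0
```

```bash
cat >> h.py <<'E'
from scipy.spatial.transform import Rotation as Ro
def TR(o):
    q=o['eef_rot'];return np.array(o['tool_pos']),Ro.from_quat([q[1],q[2],q[3],q[0]]).as_matrix()
def wplane(o,u,v,z):
    m=camera_model('wrist');K=m['K'];H=m['hand_eye'];p,R=TR(o)
    d=np.array([(u-K[0,2])/K[0,0],-(v-K[1,2])/K[1,1],-1])
    c=R@H[:3,3]+p;d=R@H[:3,:3]@d;return c+d*(z-c[2])/d[2]
E
python3 - <<'E'
from h import *
import pickle
o=observe();print(o['time_s'],o['tool_pos'],o['eef_rot'],o['wrist_force'],o['opening'])
pickle.dump(o,open('o1.pkl','wb'));cv2.imwrite('pics/w1.png',snapshot('wrist'));print(camera_model('wrist'))
E
```

```text
1.6 [ 0.46052119 -0.00691915  0.26901532] [-1.72525565e-04  9.90224756e-01  1.39480832e-01 -3.42013398e-05] [ 0.02770417 -1.04123487 -0.34973607] 0.00035624679831508293
{'K': array([[313.89793095,   0.        , 272.62153147],
       [  0.        , 313.89793095, 211.14143904],
       [  0.        ,   0.        ,   1.        ]]), 'hand_eye': array([[-9.39692492e-04,  9.61956039e-01,  2.73202665e-01,
         7.06806663e-02],
       [ 9.99998942e-01,  6.00674410e-04,  1.32454463e-03,
         1.35143261e-03],
       [ 1.11004785e-03,  2.73203621e-01, -9.61955586e-01,
        -1.65981206e-01],
       [ 0.00000000e+00,  0.00000000e+00,  0.00000000e+00,
         1.00000000e+00]])}
```

View pics/w1.png

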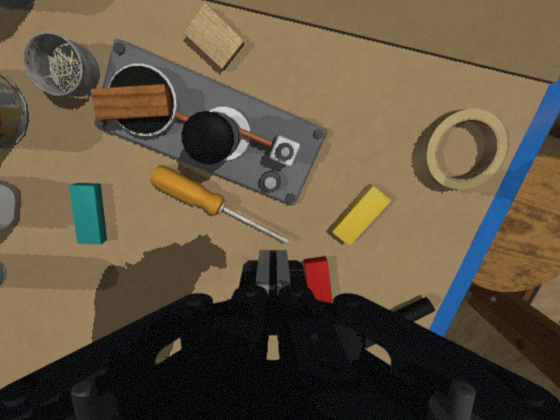

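Wrist view: black cap centred at about (209,137), collar and pin at (285,152), release button at (270,182), pad with the wooden piece at (140,102).

Run:
```python
from h import *
import pickle
o=pickle.load(open('o1.pkl','rb'))
im=cv2.imread('pics/w1.png');g=im.max(2);m=((g<38)*255).astype(np.uint8);m[:, :178]=0;m[:,245:]=0;m[:105]=0;m[170:]=0
c=max(cv2.findContours(m,0,1)[0],key=cv2.contourArea);e=cv2.minEnclosingCircle(c);print(e,cv2.contourArea(c))
C=wplane(o,*e[0],.128);pin=wplane(o,285,152,.064);pad=wplane(o,140,102,.036);rel=wplane(o,270,182,.03)
print(C,pin,pad,rel)
p,R=TR(o)
Y=(pad-pin)[:2];Y/=np.linalg.norm(Y);print('Y',Y,np.linalg.norm(pad-pin))
cmd=np.array([.17127,-.60066,.20844])+R@[.44,-.49,-.06]
print('cmd err',p-cmd,'tool offset cm to cap',100*R.T@(C-p))
```

```text
((206.5, 137.5), 27.32225227355957) 2083.5
[0.49768238 0.06837249 0.128     ] [ 0.50030009 -0.01137561  0.064     ] [0.50698388 0.17159841 0.036     ] [ 0.45521024 -0.00565836  0.03      ]
Y [0.03650424 0.9993335 ] 0.18522462723453403
cmd err [0.00171957 0.00128332 0.00041185] tool offset cm to cap [ 5.65161908 -6.20473116 14.10360137]
```

play_rows:
  increments:
    - {"offset": [3, -3.5, 1], "rotation": [0, 0, 0], "gripper": 0}
    - {"offset": [5.5, -6.1, 4], "rotation": [0, 0, 0], "gripper": 0}
    - {"offset": [5.5, -6.1, 8], "rotation": [0, 0, 0], "gripper": 0}
    - {"offset": [5.5, -6.1, 10.4], "rotation": [0, 0, 0], "gripper": 0}
    - {"offset": [5.5, -6.1, 10.4], "rotation": [0, 0, 0], "gripper": 0}
    - {"offset": [5.5, -6.1, 10.4], "rotation": [0, 0, 0], "gripper": 0}

```text
time_s: 2.4
tool_pos: [0.4967, 0.0646, 0.166]
eef_rot: [0.0, 0.99, 0.138, 0.0]
wrist_force: [-0.6, 0.1, 0.5]
opening: -0.0001
grip_force: 0.0
```

Run:
```python
from h import *
o=observe();print(o['time_s'],o['tool_pos'],o['eef_rot'],o['wrist_force'],o['opening'])
a=snapshot('wrist');b=snapshot('side');c=snapshot('scene')
r=lambda i:cv2.resize(i,(350,300),interpolation=2)
cv2.imwrite('pics/w2.png',np.hstack([a[:,100:440][:300],cv2.resize(b[170:290,245:365],(300,300)),])[:, :])
cv2.imwrite('pics/s2.png',c)
```

```text
2.4 [0.49673247 0.06458473 0.16605   ] [2.92026812e-06 9.90380641e-01 1.38369064e-01 4.33011205e-04] [-0.64520989  0.12100907  0.51417254] -6.635649108886077e-05
```

View pics/w2.png

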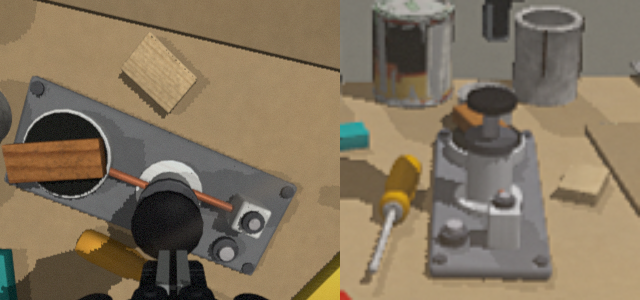

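Wrist crop: the cap disc is about 70 px wide, centred near full-image (267,222), with the fingertips just overlapping its near side. In the side crop the fingertips at (495,30) stand directly above the cap at (492,98).

Run:
```python
from h import *
o=observe();p,R=TR(o);print(p)
C=wplane(o,267,222,.128);print(C,100*R.T@(C-p), o['wrist_force'])
print([100*R.T@(wplane(o,u,v,.128)-p) for u,v in((232,222),(302,222),(267,187),(267,257))])
```

```text
[0.49682398 0.06450488 0.16611498]
[0.50094826 0.06854644 0.128     ] [ 0.50172179 -0.27783795  3.81209109] [-0.1368278  -0.14628337 -0.24134318]
[array([ 0.50354383, -2.6672768 ,  3.81076422]), array([0.4999    , 2.11128844, 3.81341779]), array([ 2.9316421 , -0.26372489,  3.81569636]), array([-2.08782098, -0.29287811,  3.80824899])]
```

play_rows:
  increments:
    - {"offset": [0.3, -0.2, 1.0], "rotation": [0, 0, 0], "gripper": 0}
    - {"offset": [0.3, -0.2, 2.0], "rotation": [0, 0, 0], "gripper": 0}
    - {"offset": [0.3, -0.2, 2.8], "rotation": [0, 0, 0], "gripper": 0}
    - {"offset": [0.3, -0.2, 3.6], "rotation": [0, 0, 0], "gripper": 0}
    - {"offset": [0.3, -0.2, 4.3], "rotation": [0, 0, 0], "gripper": 0}
    - {"offset": [0.3, -0.2, 4.7], "rotation": [0, 0, 0], "gripper": 0}
    - {"offset": [0.3, -0.2, 4.7], "rotation": [0, 0, 0], "gripper": 0}

```text
time_s: 3.42
tool_pos: [0.4985, 0.0674, 0.1179]
eef_rot: [-0.0, 0.99, 0.138, -0.0]
wrist_force: [-0.5, -0.5, 0.4]
opening: -0.0001
grip_force: 0.0
```

Run:
```python
from h import *
o=observe();print(o['time_s'],o['tool_pos'],o['wrist_force'],o['ft_torque'])
a=snapshot('wrist');b=snapshot('side');print(observe()['wrist_force'],observe()['tool_pos'])
cv2.imwrite('pics/w3.png',np.hstack([a[:,100:440][:300],cv2.resize(b[170:290,245:365],(300,300)),])[:, :])
```

```text
3.425 [0.49854488 0.06737875 0.11787954] [-0.47180431 -0.53386955  0.37430743] [-0.0030361  -0.00142436  0.00318146]
[ 0.43668586 -0.98500286  0.23335722] [0.49874843 0.06739503 0.11825214]
```

View pics/w3.png

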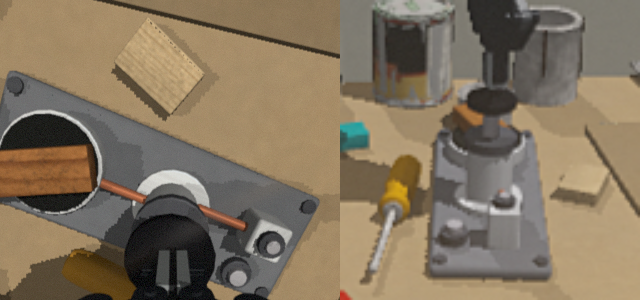

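Run:
```python
from h import *
for z in(.107,.118,.13): print(z,proj('side',np.array([.4987,.0674,z])),proj('scene',np.array([.4987,.0674,z])))
m=camera_model('wrist');H=m['hand_eye'];K=m['K']
for t in(-.01,0,.011,.02):
  q=H[:3,:3].T@(np.array([0,0,t])-H[:3,3]);print(t,K[0,2]-K[0,0]*q[0]/q[2],K[1,2]+K[1,1]*q[1]/q[2])
a=snapshot('side')[170:250,260:360];b=snapshot('scene')[150:230,210:310]
cv2.imwrite('pics/x4.png',cv2.resize(np.hstack([a,b]),(800,320),interpolation=2))
```

```text
0.107 (np.float64(306.4946940105146), np.float64(216.2887613969492)) (np.float64(260.02552260307914), np.float64(198.81790962255815))
0.118 (np.float64(306.6563761849662), np.float64(212.15953142442876)) (np.float64(259.9338187272213), np.float64(196.9324138570142))
0.13 (np.float64(306.8343975192382), np.float64(207.613012726757)) (np.float64(259.8320214404806), np.float64(194.83939051096692))
-0.01 270.56846421241704 258.18559731791186
0 270.69836040120845 250.86551606482016
0.011 270.82601918610413 243.6715199452866
0.02 270.9203295300729 238.35681912702557
```

View pics/x4.png

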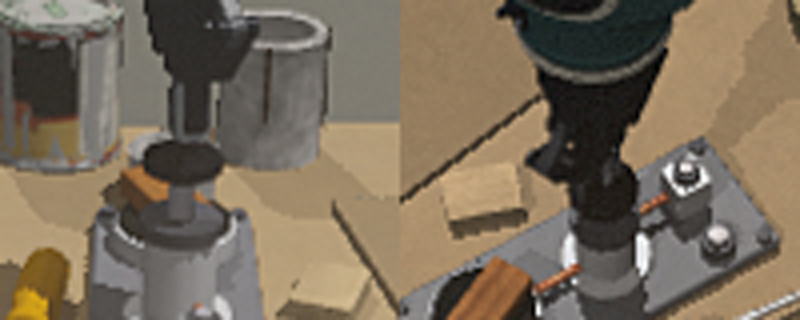

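The side view shows the closed fingertips at about (307,204), just above the far rim of the cap, which is centred near (305.5,209). So the tips end roughly 20 mm above the TCP and haven't touched yet. I'll go down in small steps and watch the force.

play_rows:
  increments:
    - {"offset": [-0.1, 0, 0.4], "rotation": [0, 0, 0], "gripper": 0}
    - {"offset": [-0.1, 0, 0.8], "rotation": [0, 0, 0], "gripper": 0}
    - {"offset": [-0.1, 0, 1.1], "rotation": [0, 0, 0], "gripper": 0}
    - {"offset": [-0.1, 0, 1.1], "rotation": [0, 0, 0], "gripper": 0}

```text
time_s: 4.12
tool_pos: [0.4976, 0.067, 0.107]
eef_rot: [0.0, 0.99, 0.138, -0.0]
wrist_force: [-1.6, -0.2, 5.8]
opening: -0.0004
grip_force: 2.7
```

The force reads 5.8 N, which matches the start of the spring. I'll continue the stroke.

play_rows:
  increments:
    - {"offset": [0, 0, 0.7], "rotation": [0, 0, 0], "gripper": 0}
    - {"offset": [0, 0, 1.4], "rotation": [0, 0, 0], "gripper": 0}
    - {"offset": [0, 0, 1.9], "rotation": [0, 0, 0], "gripper": 0}
    - {"offset": [0, 0, 1.9], "rotation": [0, 0, 0], "gripper": 0}

```text
time_s: 4.62
tool_pos: [0.4979, 0.0671, 0.0882]
eef_rot: [0.0, 0.99, 0.138, 0.0]
wrist_force: [-3.6, -0.7, 11.4]
opening: 0.0001
grip_force: 5.5
```

play_rows:
  increments:
    - {"offset": [0, 0, 0.2], "rotation": [0, 0, 0], "gripper": 0}
    - {"offset": [0, 0, 0.35], "rotation": [0, 0, 0], "gripper": 0}
    - {"offset": [0, 0, 0.35], "rotation": [0, 0, 0], "gripper": 0}

```text
time_s: 5.0
tool_pos: [0.498, 0.0671, 0.0856]
eef_rot: [0.0, 0.99, 0.138, 0.0]
wrist_force: [-8.0, -2.8, 26.1]
opening: 0.0003
grip_force: 13.5
```

26 N with the tool halted, so the plunger is on its stop. I'll let it spring up until the tips are clear and look at the pin.

play_rows:
  increments:
    - {"offset": [0, 0, -0.9], "rotation": [0, 0, 0], "gripper": 0}
    - {"offset": [0, 0, -1.8], "rotation": [0, 0, 0], "gripper": 0}
    - {"offset": [0, 0, -2.7], "rotation": [0, 0, 0], "gripper": 0}
    - {"offset": [0, 0, -3.3], "rotation": [0, 0, 0], "gripper": 0}
    - {"offset": [0, 0, -3.3], "rotation": [0, 0, 0], "gripper": 0}

```text
time_s: 5.62
tool_pos: [0.4978, 0.0671, 0.1178]
eef_rot: [-0.0, 0.99, 0.138, 0.0]
wrist_force: [-0.8, 0.2, -0.3]
opening: 0.0004
grip_force: 0.0
```

```bash
cat > look.py <<'E'
from h import *
import sys
o=observe();print(o['time_s'],o['tool_pos'],o['wrist_force'])
a=snapshot('side')[190:270,265:345];w=snapshot('wrist')[170:310,300:420];s=snapshot('scene')[170:250,240:320]
f=lambda i,k:cv2.resize(i,None,fx=k,fy=k,interpolation=2)
cv2.imwrite(f'pics/{sys.argv[1]}.png',np.hstack([f(a,3.5),f(w,2),f(s,3.5)]))
E
python3 look.py p1
```

```text
5.625 [0.497816   0.06709096 0.11777103] [-0.80364161  0.241993   -0.31286328]
```

View pics/p1.png

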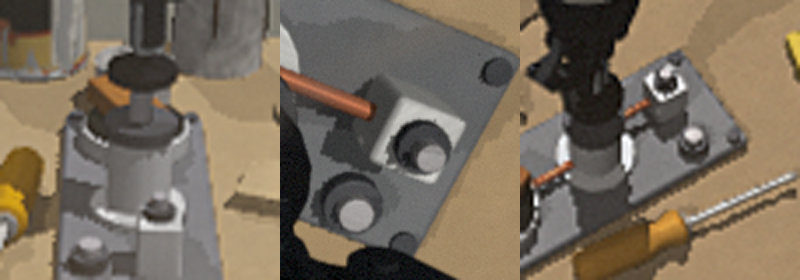

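The pin now stands a little out of its collar: its top is at crop (430,158), full wrist pixel (375,249). The plunger is fully up. On to stroke 2.

play_rows:
  increments:
    - {"offset": [0, 0, 0.8], "rotation": [0, 0, 0], "gripper": 0}
    - {"offset": [0, 0, 1.6], "rotation": [0, 0, 0], "gripper": 0}
    - {"offset": [0, 0, 2.4], "rotation": [0, 0, 0], "gripper": 0}
    - {"offset": [0, 0, 3.0], "rotation": [0, 0, 0], "gripper": 0}
    - {"offset": [0, 0, 3.3], "rotation": [0, 0, 0], "gripper": 0}
    - {"offset": [0, 0, 3.3], "rotation": [0, 0, 0], "gripper": 0}
    - {"offset": [0, 0, 3.3], "rotation": [0, 0, 0], "gripper": 0}

```text
time_s: 6.65
tool_pos: [0.4981, 0.0672, 0.0855]
eef_rot: [0.0, 0.99, 0.138, 0.0]
wrist_force: [-9.7, -2.9, 37.2]
opening: -0.0002
grip_force: 18.7
```

play_rows:
  increments:
    - {"offset": [0, 0, -0.9], "rotation": [0, 0, 0], "gripper": 0}
    - {"offset": [0, 0, -1.8], "rotation": [0, 0, 0], "gripper": 0}
    - {"offset": [0, 0, -2.7], "rotation": [0, 0, 0], "gripper": 0}
    - {"offset": [0, 0, -3.3], "rotation": [0, 0, 0], "gripper": 0}
    - {"offset": [0, 0, -3.3], "rotation": [0, 0, 0], "gripper": 0}
    - {"offset": [0, 0, -3.3], "rotation": [0, 0, 0], "gripper": 0}

```text
time_s: 7.4
tool_pos: [0.4974, 0.067, 0.1171]
eef_rot: [-0.0, 0.99, 0.138, -0.0]
wrist_force: [0.1, -0.3, 0.2]
opening: -0.0002
grip_force: 0.0
```

```bash
cat > pin.py <<'E'
from h import *
import sys
o=observe();im=snapshot('wrist');cv2.imwrite(f'pics/raw_{sys.argv[1]}.png',im)
g=cv2.GaussianBlur(im,(3,3),0).astype(int);s=g.max(2)
base=np.array([375,249])
# flat-grey disc of the pin's top: grey level band, near the collar
m=((s>105)&(s<185)&(g.max(2)-g.min(2)<25)).astype(np.uint8)
for c in cv2.findContours(m,0,1)[0]:
    A=cv2.contourArea(c);(x,y),r=cv2.minEnclosingCircle(c)
    if 40<A<900 and abs(x-375)<70 and abs(y-249)<60 and A/(np.pi*r*r)>.55:
        print('blob',round(x),round(y),'r',round(r,1),'A',A)
ct=wplane(o,375,249,.07)
E
python3 - <<'E'
import cv2
im=cv2.imread('pics/p1.png');print(im[158,430],im[125,430],im[150,455],im[165,405])
E
python3 pin.py 2
```

```text
[152 154 157] [54 54 51] [97 96 96] [40 39 39]
blob 338 277 r 8.6 A 204.5
```

Stroke 2 reached the stop at 37 N. I'll press slightly less on stroke 3.

play_rows:
  increments:
    - {"offset": [0, 0, 0.8], "rotation": [0, 0, 0], "gripper": 0}
    - {"offset": [0, 0, 1.6], "rotation": [0, 0, 0], "gripper": 0}
    - {"offset": [0, 0, 2.4], "rotation": [0, 0, 0], "gripper": 0}
    - {"offset": [0, 0, 2.9], "rotation": [0, 0, 0], "gripper": 0}
    - {"offset": [0, 0, 3.2], "rotation": [0, 0, 0], "gripper": 0}
    - {"offset": [0, 0, 3.2], "rotation": [0, 0, 0], "gripper": 0}
    - {"offset": [0, 0, 3.2], "rotation": [0, 0, 0], "gripper": 0}

```text
time_s: 8.32
tool_pos: [0.498, 0.0671, 0.0857]
eef_rot: [0.0, 0.99, 0.138, 0.0]
wrist_force: [-2.8, -1.1, 16.5]
opening: -0.0001
grip_force: 8.3
```

play_rows:
  increments:
    - {"offset": [0, 0, -0.9], "rotation": [0, 0, 0], "gripper": 0}
    - {"offset": [0, 0, -1.8], "rotation": [0, 0, 0], "gripper": 0}
    - {"offset": [0, 0, -2.6], "rotation": [0, 0, 0], "gripper": 0}
    - {"offset": [0, 0, -3.2], "rotation": [0, 0, 0], "gripper": 0}
    - {"offset": [0, 0, -3.2], "rotation": [0, 0, 0], "gripper": 0}
    - {"offset": [0, 0, -3.2], "rotation": [0, 0, 0], "gripper": 0}

```text
time_s: 9.07
tool_pos: [0.4975, 0.067, 0.1172]
eef_rot: [-0.0, 0.99, 0.138, -0.0]
wrist_force: [-0.9, -0.6, -0.7]
opening: -0.0001
grip_force: 0.0
```

```bash
python3 pin.py 3
python3 - <<'E'
import cv2,numpy as np
f=lambda n:cv2.resize(cv2.imread(n)[190:310,310:430],(380,380),interpolation=2)
cv2.imwrite('pics/p3.png',np.hstack([f('pics/raw_2.png'),f('pics/raw_3.png')]))
E
```

```text
blob 338 277 r 8.6 A 206.5
```

View pics/p3.png

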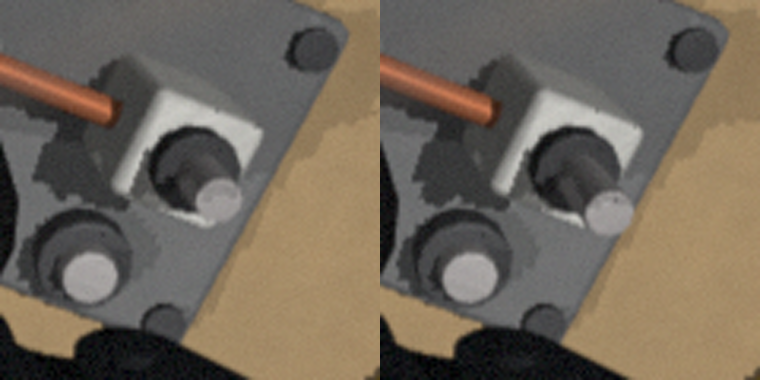

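Pin top after stroke 2 is at full wrist pixel (378.8,253.2), after stroke 3 at (382.3,257.3). The collar centre is at about (371.6,242.7). Now I'll turn those into heights.

```bash
cat >> h.py <<'E'
def wproj(o,p):
    m=camera_model('wrist');K=m['K'];H=m['hand_eye'];t,R=TR(o)
    q=H[:3,:3].T@(R.T@(p-t)-H[:3,3]);return np.array([K[0,2]-K[0,0]*q[0]/q[2],K[1,2]+K[1,1]*q[1]/q[2]])
E
python3 - <<'E'
from h import *
o=observe();c=wplane(o,371.6,242.7,.062);print(c)
for h in range(0,40,5):print(h,wproj(o,c+[0,0,h/1000]).round(1))
E
```

```text
[ 0.50189243 -0.01033645  0.062     ]
0 [371.6 242.7]
5 [373.6 245.2]
10 [375.8 247.8]
15 [378.  250.6]
20 [380.3 253.4]
25 [382.7 256.4]
30 [385.3 259.5]
35 [387.9 262.8]
```

The pin stands at about 11, 18 and 25.5 mm after strokes 1 to 3, so two more are needed.

play_rows:
  increments:
    - {"offset": [0, 0, 0.8], "rotation": [0, 0, 0], "gripper": 0}
    - {"offset": [0, 0, 1.6], "rotation": [0, 0, 0], "gripper": 0}
    - {"offset": [0, 0, 2.4], "rotation": [0, 0, 0], "gripper": 0}
    - {"offset": [0, 0, 2.9], "rotation": [0, 0, 0], "gripper": 0}
    - {"offset": [0, 0, 3.25], "rotation": [0, 0, 0], "gripper": 0}
    - {"offset": [0, 0, 3.25], "rotation": [0, 0, 0], "gripper": 0}
    - {"offset": [0, 0, 3.25], "rotation": [0, 0, 0], "gripper": 0}

```text
time_s: 10.0
tool_pos: [0.4981, 0.0671, 0.0856]
eef_rot: [0.0, 0.99, 0.138, 0.0]
wrist_force: [-6.2, -1.8, 26.3]
opening: 0.0001
grip_force: 13.2
```

play_rows:
  increments:
    - {"offset": [0, 0, -0.9], "rotation": [0, 0, 0], "gripper": 0}
    - {"offset": [0, 0, -1.8], "rotation": [0, 0, 0], "gripper": 0}
    - {"offset": [0, 0, -2.6], "rotation": [0, 0, 0], "gripper": 0}
    - {"offset": [0, 0, -3.25], "rotation": [0, 0, 0], "gripper": 0}
    - {"offset": [0, 0, -3.25], "rotation": [0, 0, 0], "gripper": 0}
    - {"offset": [0, 0, -3.25], "rotation": [0, 0, 0], "gripper": 0}

```text
time_s: 10.75
tool_pos: [0.4974, 0.067, 0.1172]
eef_rot: [-0.0, 0.99, 0.138, -0.0]
wrist_force: [-0.2, 0.1, -0.5]
opening: -0.0002
grip_force: 0.0
```

```bash
python3 pin.py 4
```

```text
blob 338 277 r 8.6 A 206.5
```

play_rows:
  increments:
    - {"offset": [0, 0, 0.8], "rotation": [0, 0, 0], "gripper": 0}
    - {"offset": [0, 0, 1.6], "rotation": [0, 0, 0], "gripper": 0}
    - {"offset": [0, 0, 2.4], "rotation": [0, 0, 0], "gripper": 0}
    - {"offset": [0, 0, 2.9], "rotation": [0, 0, 0], "gripper": 0}
    - {"offset": [0, 0, 3.25], "rotation": [0, 0, 0], "gripper": 0}
    - {"offset": [0, 0, 3.25], "rotation": [0, 0, 0], "gripper": 0}
    - {"offset": [0, 0, 3.25], "rotation": [0, 0, 0], "gripper": 0}

```text
time_s: 11.68
tool_pos: [0.498, 0.0671, 0.0856]
eef_rot: [0.0, 0.99, 0.138, 0.0]
wrist_force: [-7.0, -2.0, 26.6]
opening: 0.0002
grip_force: 13.3
```

play_rows:
  increments:
    - {"offset": [0, 0, -0.9], "rotation": [0, 0, 0], "gripper": 0}
    - {"offset": [0, 0, -1.8], "rotation": [0, 0, 0], "gripper": 0}
    - {"offset": [0, 0, -2.6], "rotation": [0, 0, 0], "gripper": 0}
    - {"offset": [0, 0, -3.25], "rotation": [0, 0, 0], "gripper": 0}
    - {"offset": [0, 0, -3.25], "rotation": [0, 0, 0], "gripper": 0}
    - {"offset": [0, 0, -3.25], "rotation": [0, 0, 0], "gripper": 0}

```text
time_s: 12.42
tool_pos: [0.4975, 0.067, 0.1172]
eef_rot: [-0.0, 0.99, 0.138, -0.0]
wrist_force: [0.6, 1.2, 0.2]
opening: -0.0002
grip_force: 0.0
```

```bash
python3 pin.py 5
python3 - <<'E'
import cv2,numpy as np
f=lambda n:cv2.resize(cv2.imread(n)[190:310,310:430],(390,390),interpolation=2)
s=cv2.resize
cv2.imwrite('pics/p5.png',np.hstack([f('pics/raw_4.png'),f('pics/raw_5.png')]))
E
```

```text
blob 338 277 r 8.6 A 206.5
```

View pics/p5.png

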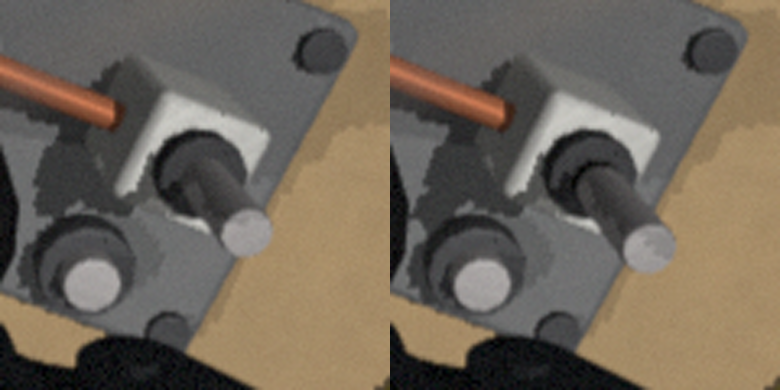

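After stroke 5 the pin top is at about (390,266), up from (386,261), and a dark band shows above the collar. One more stroke does no harm, and an unchanged picture will confirm the pin is at its end.

play_rows:
  increments:
    - {"offset": [0, 0, 0.8], "rotation": [0, 0, 0], "gripper": 0}
    - {"offset": [0, 0, 1.6], "rotation": [0, 0, 0], "gripper": 0}
    - {"offset": [0, 0, 2.4], "rotation": [0, 0, 0], "gripper": 0}
    - {"offset": [0, 0, 2.9], "rotation": [0, 0, 0], "gripper": 0}
    - {"offset": [0, 0, 3.25], "rotation": [0, 0, 0], "gripper": 0}
    - {"offset": [0, 0, 3.25], "rotation": [0, 0, 0], "gripper": 0}
    - {"offset": [0, 0, 3.25], "rotation": [0, 0, 0], "gripper": 0}

```text
time_s: 13.35
tool_pos: [0.4981, 0.0671, 0.0856]
eef_rot: [0.0, 0.99, 0.138, 0.0]
wrist_force: [-6.5, -2.5, 27.1]
opening: -0.0
grip_force: 13.3
```

play_rows:
  increments:
    - {"offset": [0, 0, -0.9], "rotation": [0, 0, 0], "gripper": 0}
    - {"offset": [0, 0, -1.8], "rotation": [0, 0, 0], "gripper": 0}
    - {"offset": [0, 0, -2.6], "rotation": [0, 0, 0], "gripper": 0}
    - {"offset": [0, 0, -3.25], "rotation": [0, 0, 0], "gripper": 0}
    - {"offset": [0, 0, -3.25], "rotation": [0, 0, 0], "gripper": 0}
    - {"offset": [0, 0, -3.25], "rotation": [0, 0, 0], "gripper": 0}

```text
time_s: 14.1
tool_pos: [0.4975, 0.067, 0.1172]
eef_rot: [-0.0, 0.99, 0.138, -0.0]
wrist_force: [-0.0, 0.3, 0.1]
opening: 0.0001
grip_force: 0.0
```

```bash
python3 pin.py 6
python3 - <<'E'
import cv2,numpy as np
r=[cv2.imread(f'pics/raw_{i}.png')[235:285,355:410].astype(int) for i in(3,4,5,6)]
for a,b in zip(r,r[1:]):print((abs(a-b).max(2)>40).sum())
E
```

```text
blob 338 277 r 8.6 A 207.5
147
145
0
```

play_rows:
  increments:
    - {"offset": [0, 0, -2], "rotation": [0, 0, 0], "gripper": 0}
    - {"offset": [0, 0, -6], "rotation": [0, 0, 0], "gripper": 0}
    - {"offset": [0, 0, -10], "rotation": [0, 0, 0], "gripper": 0}
    - {"offset": [0, 0, -13], "rotation": [0, 0, 0], "gripper": 0}
    - {"offset": [0, 0, -13], "rotation": [0, 0, 0], "gripper": 0}
    - {"offset": [0, 0, -13], "rotation": [0, 0, 0], "gripper": 0}
    - {"offset": [0, 0, -13], "rotation": [0, 0, 0], "gripper": 0}

```text
time_s: 15.02
tool_pos: [0.4972, 0.067, 0.2465]
eef_rot: [-0.0, 0.99, 0.138, -0.001]
wrist_force: [0.1, -0.7, -0.4]
opening: 0.0004
grip_force: 0.0
```

The sixth stroke left the pin unchanged, so it is fully out, and the arm is clear.

```bash
python3 -c "
from rig import *
print(sign_off())"
```

```text
the job is handed in; nothing more can be done
None
```

The job is handed in: the indicator pin is fully out after five full strokes (a sixth left it unchanged), the plunger is up, the arm stands clear, and I aimed only at the plunger, though I did not take a last look at the workpiece and loose things.

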